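Shut up the fastener store before sanding

TASK

Sanding is about to start, so close the fastener store against the dust: with the fingertips, push both drawers of the white cabinet fully home and push the lid of the black case down until it is fully shut, in any order. Push steadily without slamming, do not pull a drawer out to its stop or swing the lid back past upright, and do not pick up or shift any of the loose things around.

Things in the scene. Friction and masses are not known exactly. Their poses are not given: they have to be found in the camera images.
- cabinet: White steel small-parts cabinet screwed to the bench, 160 deep (x) by 220 wide (y) by 90 mm high, with two grey drawers side by side in its front. Origin: centre of its underside, on the bench; its own x points from the front to the back (its front looks to -x, towards the robot), y to the left as the robot sees it, z up. Front opening at x = -80 mm. It may stand left or right of the case.
- drawer_left (a joint): How far the cabinet's left drawer (its +y side) is out, in m: 0 fully home, grows as it comes out along the cabinet's -x, stop at 0.09. It starts part-way out. Slides with about 1.5 N of friction, no spring; stays where it is left.
- drawer_right (a joint): The same for the right drawer (-y side).
- drawer_left_front (a point): Centre of the left drawer's flat front panel (96 mm wide, 74 mm high, centre 45 mm above the bench), on its outer face; moves with the drawer. A dark pull ledge 80 mm wide and 10 mm high, its middle 60 mm above the bench, stands 15 mm out from the panel. Axes as the cabinet's. When home, the panel is flush with the cabinet's front and the cabinet's top is 90 mm above the bench.
- drawer_right_front (a point): The same point of the right drawer.
- case: Open-topped black plastic fastener case screwed to the bench, 160 deep (x) by 180 wide (y) by 76 mm high, with a hinged lid that stands open. Origin: on the bench directly below the hinge, in the middle of the far edge; its own x points away from the robot, y left, z up; the box reaches from x = -160 mm to 0.
- lid (a joint): Angle of the case's lid in rad: 0 shut flat on the case, grows as it opens upward and away from the robot, 1.57 upright, stop at 1.65. It starts open. Stiff hinge (about 0.22 N m): the lid stays at whatever angle it is left.
- lid_hinge (a point): Middle of the hinge line, along the case's y, 76 mm above the bench. Its axes turn with the lid: at any angle its -x runs along the lid's underside from the hinge to the free edge and its z is square to the lid, towards the outer face.
- lid_edge (a point): Middle of the lid's free edge, on the outer face (the top when shut). The lid is a flat plate 160 mm from hinge to free edge, 180 mm wide and 8 mm thick. When shut its outer face is level, 84 mm above the bench. Axes turn with the lid.
- spray_can: Loose spray can, 50 mm across, 150 mm tall, standing between cabinet and case. Origin: centre of its foot. Leave alone.
- tape_roll: Loose tan tape roll, 70 mm outside, 24 mm high, lying on the rear half of the cabinet's top. Origin: centre of its underside. Leave alone.
- small_roll: Loose white roll, 54 mm outside, 19 mm high, lying inside the case. Origin: centre of its underside. Leave alone.
- putty_knife: Loose putty knife lying on the far part of the bench. Leave alone.
- paint_brush: Loose paint brush lying on the bench at the left side. Leave alone.
- sanding_block: Loose tan sanding block, 100 x 65 x 30 mm, on the bench at the right side. Leave alone.
- paint_tin: Loose metal paint tin, 90 mm across, 106 mm tall, standing on the bench at the left or right side. Origin: centre of its underside. Leave alone.
- mixing_tub: Loose white plastic tub, 90 mm across, 80 mm tall, standing on the bench at the left or right side. Origin: centre of its underside. Leave alone.

How it is judged:
By the outcome, as a careful person would: the job done as asked, in the order asked, and still so for the second after the job is handed in, with the robot touching nothing.
It also fails if it takes over 64 s, if anything falls off the work surface, if the arm or the gripper's body presses on something with over 40 N, if the wrist force passes 120 N, or if a joint passes its speed limit or range.

ROBOT

A 7-joint arm with a two-finger parallel gripper is mounted at the origin on the work surface. World frame = base frame: x ahead of the robot, y to its left, z up, the work surface at z = 0. Lengths are in m, angles in rad, forces in N, time in s.
With the tool pointing down it reaches from about 0.425 to 1.025 m from the base axis. Payload 9.4 kg.
Tool frame: the origin (TCP) lies at the very end of the fingers, on their centre line; the grasp point (between the pads) lies 19 mm behind it; z points along the fingers, y is the direction in which the jaws open and shut (so a half turn about z gives the same grasp; the last joint's range is limited). The gripper opens to 93 mm and grips with 3 to 60 N. Pads are 15 mm wide; open, the fingers measure 128 mm over their backs; the gripper's body (75 mm by 188 mm) begins 65 mm behind the grasp point.
Start: joints at [-1.182, 0.599, -0.003, 1.599, 0.002, 0.943, -0.08], TCP at [0.326, 0.648, 0.219] pointing down, gripper open.
Joint ranges: [-2.57, 2.57], [-0.35, 1.97], [-1.29, 1.29], [0.11, 2.56], [-1.05, 4.19], [0.11, 1.86], [-2.63, 2.63]. Speed limits (rad/s): [2.22, 2.22, 3.01, 3.01, 3.14, 3.14, 3.14].

INTERFACE

Orientations are given as a 3x3 rotation matrix whose columns are the frame's x, y, z axes.
In Python, from workcell import sensors, get_image, camera_model, ticket gives the robot as it stands.
- The arm moves only by the tool apply_moves, never from a script. Its argument "deltas" is a list of rows, each an object of numbers: "grip": the closure, from -1 (fully open) to 1 (shut); "x", "y", "z": the shift along the world's x, y, z as a fraction of full scale; "wx", "wy", "wz": the turn, a rotation vector about the world's x, y, z as a fraction of full scale. In form: [{"grip": .., "x": .., "y": .., "z": .., "wx": .., "wy": .., "wz": ..}, ...]. A call has 1 to 12 rows; each row is the pose to reach, as a shift and turn from the pose commanded when the call began; what a row does not reach only later rows make up. Full scale, the value 1, is 0.25 m for a shift and 90 degrees for a turn. A row lasts 1/10 s, in which the tool goes at most 50 mm and 8.59 degrees, less where a joint would pass 70% of its speed; a pose out of reach is approached as far as the arm can. A call with a number of a shift or a turn outside -1 to 1 is refused whole. A call with a gripper value outside its range is refused whole. The fingers move at their own pace and stop on an object; "grip_force" is the grip in N (left out, the last holds). Time passes only in rows, so rows that repeat a pose let the fingers close. It gives the time, the measured TCP pose, the force and the opening at its end, in the units of the state.
- sensors.get_state(): the state, without advancing time (a new reading comes with each control period).
- get_image(name): name is "scene" or "side" or "wrist"; returns the picture (384x512x3 uint8, blue, green, red); there is no depth.
- camera_model(name): a dict with "fov_y" (degrees; the focal length in pixels is half the picture's height over the tangent of half this angle, whatever the lens; pixels are square), "cx", "cy" (the principal point, pixels), "R" (3x3) and "t" (3): a world point X has camera coordinates R X + t; the wrist camera has in their place "T_tool_cam" (4x4, takes a point from camera to tool coordinates, whose origin is the TCP and whose axes are the flange's). Camera axes: x right, y down, z forward; pixel columns grow to the right and rows downward; lengths in m; the calibration is good to about 2 mm. The wrist camera is an equidistant fisheye: a pixel r from the principal point sees the ray r / f radians off the axis. A picture is of the moment at which its call begins: read the wrist's pose just before it. camera_model takes no time and is no camera call.
- ticket.finish_job(): hands the job in, once; it reports no verdict.
The state is a dict: "time": time; "qpos": joint angles; "dq": joint speeds; "joint_efforts": joint torques, N m; "eef_pos": TCP position; "eef_rot": TCP orientation; "contact_force": force on the tool from outside, world axes, zero at the start; "ft_torque": the same for the moment, N m; "width": finger opening in m.
Only numpy, scipy, OpenCV 4.12 (cv2) and the standard library are available. Lean on these libraries where they do the work, as an engineer would, in place of code of your own. Each camera call takes 0.05 s, during which the arm holds its last target.

## Working session

There is one attempt and no reset: what is moved stays moved. The work goes in short steps, Python scripts to look and compute and a tool call to move; the robot and the scene stay as the last step left them, time stands still between calls to the robot, and variables do not carry over. Pictures are saved under pics/ and viewed, and the job is handed in when it is done.

Besides the shell and the picture viewer there is one more tool, called after "Emit:" by a JSON object that holds its "op" and its "data", one argument or row to a line. apply_moves: Moves the arm, as the interface text tells. Its arguments: {"type":"object","properties":{"deltas":{"type":"array","items":{"type":"object","properties":{"grip":{"type":"number"},"x":{"type":"number","minimum":-1,"maximum":1},"y":{"type":"number","minimum":-1,"maximum":1},"z":{"type":"number","minimum":-1,"maximum":1},"wx":{"type":"number","minimum":-1,"maximum":1},"wy":{"type":"number","minimum":-1,"maximum":1},"wz":{"type":"number","minimum":-1,"maximum":1}}}},"grip_force":{"type":"number"}},"required":["deltas"]}

```bash
mkdir -p pics; python3 - <<'E'
from workcell import sensors, get_image, camera_model
import cv2
s=sensors.get_state();print(s)
for n in("scene","side"):
    m=camera_model(n);print(n,m)
    im=get_image(n);cv2.imwrite(f"pics/{n}0.png",im)
E
```

```text
{'time': 0.0, 'qpos': array([-1.18168311,  0.60011293, -0.00254936,  1.60010572,  0.00177336,
        0.94288021, -0.07979978]), 'dq': array([ 0.00085697,  0.00014802,  0.00017302,  0.00142302,  0.00017892,
        0.00085945, -0.00033982]), 'joint_efforts': array([-1.30781133e-03, -7.65045691e+01,  1.49672795e+00, -2.52356476e+01,
       -5.24345599e-02,  1.68545701e-02,  1.60636214e-04]), 'eef_pos': array([0.32542707, 0.64733305, 0.2177773 ]), 'eef_rot': array([[-8.93478230e-01,  4.49106141e-01, -5.71891456e-04],
       [ 4.49106491e-01,  8.93477154e-01, -1.39097562e-03],
       [-1.13723745e-04, -1.49964660e-03, -9.99998869e-01]]), 'contact_force': array([ 0.40844657,  0.02901271, -0.55522814]), 'ft_torque': array([-0.03770791, -0.01372972,  0.01688124]), 'width': 0.0932216686838305}
scene {'fov_y': 49.68297946746552, 'cx': 260.1970422535906, 'cy': 196.23394592484306, 'R': array([[ 0.77299611,  0.63434865, -0.00887732],
       [ 0.49407011, -0.61071715, -0.61880473],
       [-0.39795948,  0.47394763, -0.78549468]]), 't': array([-0.46424769, -0.23732874,  1.49101157])}
side {'fov_y': 46.45998122856723, 'cx': 255.63793040074142, 'cy': 191.9003216997248, 'R': array([[-0.93449934, -0.35559291,  0.01626843],
       [-0.26948773,  0.67687612, -0.68499277],
       [ 0.23256686, -0.64450943, -0.72836821]]), 't': array([0.53552929, 0.23245041, 1.54669788])}
```

View pics/scene0.png

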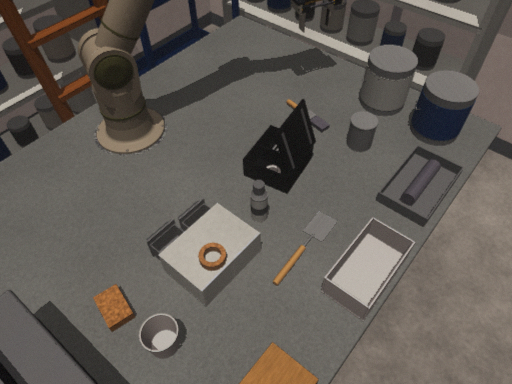

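View pics/side0.png

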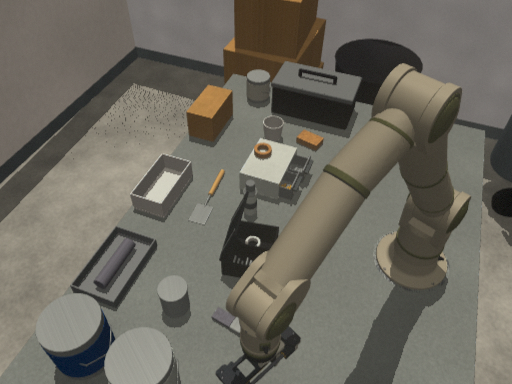

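```bash
python3 - <<'E'
import cv2
a=cv2.imread("pics/scene0.png")
cv2.imwrite("pics/c1.png",cv2.resize(a[190:305,140:270],None,fx=6,fy=5.2*6/5.2,interpolation=cv2.INTER_CUBIC)[:600*2][:690])
cv2.imwrite("pics/c1.png",cv2.resize(a[195:305,140:270],None,fx=5,fy=5,interpolation=cv2.INTER_CUBIC))
cv2.imwrite("pics/c2.png",cv2.resize(a[90:225,230:330],None,fx=4.4,fy=4.4,interpolation=cv2.INTER_CUBIC))
b=cv2.imread("pics/side0.png")
cv2.imwrite("pics/c3.png",cv2.resize(b[130:290,210:330],None,fx=3.7,fy=3.7,interpolation=cv2.INTER_CUBIC))
E
```

```text
(no output)
```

View pics/c1.png

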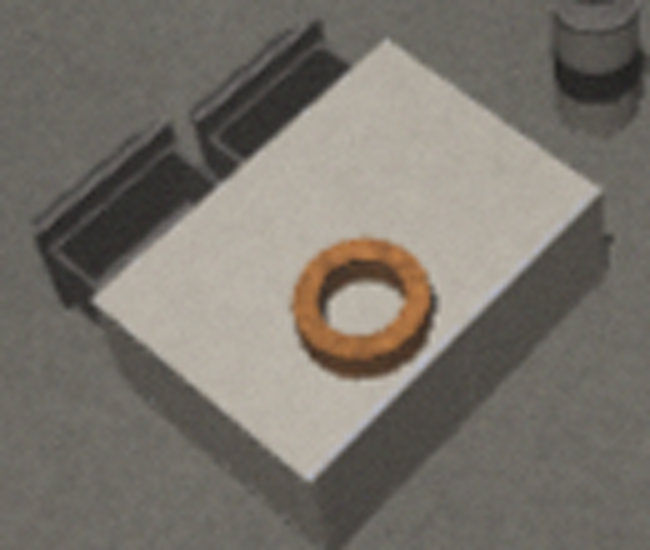

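View pics/c2.png

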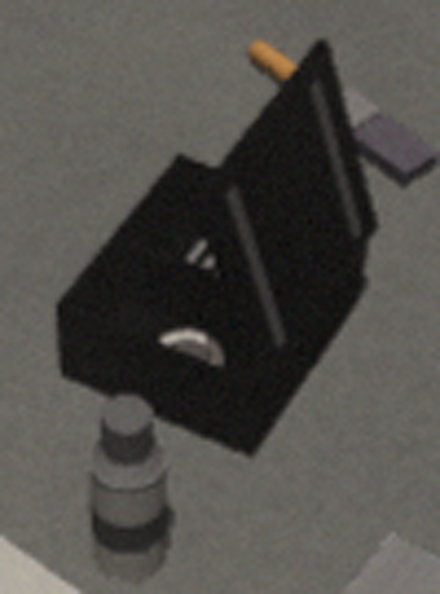

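View pics/c3.png

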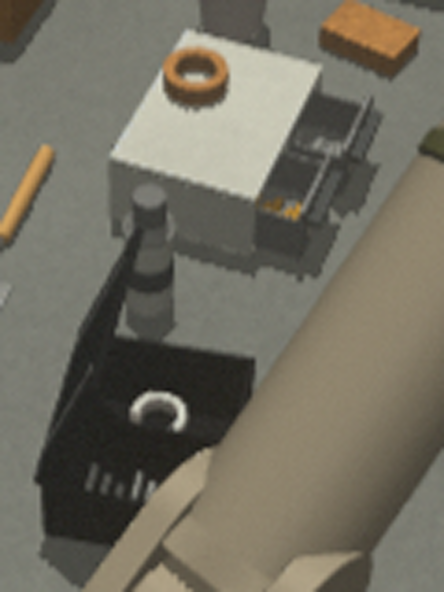

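```bash
cat > h.py <<'E'
import numpy as np, cv2
from workcell import camera_model
def K(m):
    f=192/np.tan(np.radians(m['fov_y']/2)); return f
def proj(n,X):
    m=camera_model(n);X=np.atleast_2d(X);c=X@np.array(m['R']).T+m['t'];f=K(m)
    return c[:,:2]/c[:,2:]*f+[m['cx'],m['cy']]
def ray(n,uv,z):
    m=camera_model(n);R=np.array(m['R']);C=-R.T@m['t'];f=K(m)
    uv=np.atleast_2d(uv);d=np.c_[(uv-[m['cx'],m['cy']])/f,np.ones(len(uv))]@R
    return C+d*((z-C[2])/d[:,2:])
E
python3 - <<'E'
from h import *
np.set_printoptions(precision=4,suppress=True)
for n in("scene","side"):
    m=camera_model(n);print(n,-np.array(m['R']).T@m['t'])
c=lambda l,s,o:np.array(l)/s+o
cab=c([(388,38),(603,190),(312,478),(95,298)],5,[140,195])
P=ray("scene",cab,.09);print("cab FL BL BR FR\n",P)
print(np.linalg.norm(P-np.roll(P,-1,0),axis=1))
print("side cab",ray("side",c([(322,65),(190,30),(110,165),(255,193)],3.7,[210,130]),.09))
dr=c([(320,22),(190,110),(170,125),(37,225)],5,[140,195]);print("drawers",ray("scene",dr,.082))
print("side drawers",ray("side",c([(372,95),(340,150),(322,220)],3.7,[210,130]),.082))
cs=c([(180,155),(58,305)],4.4,[230,90]);print("case front L,R",ray("scene",cs,.076))
cs=c([(252,455),(365,285),(62,375)],4.4,[230,90]);print("case bottom BR, BL?, FR",ray("scene",cs,0.))
print("case side FR(top), HL",ray("side",c([(255,357),(40,480)],3.7,[210,130]),.076))
E
```

```text
scene [ 1.0695 -0.5571  1.0202]
side [0.2034 1.03   1.2771]
cab FL BL BR FR
 [[ 0.5192 -0.0892  0.09  ]
 [ 0.6783 -0.0917  0.09  ]
 [ 0.674  -0.3091  0.09  ]
 [ 0.5169 -0.3079  0.09  ]]
[0.1591 0.2175 0.1571 0.2187]
side cab [[ 0.5147 -0.3112  0.09  ]
 [ 0.6685 -0.3128  0.09  ]
 [ 0.6702 -0.0821  0.09  ]
 [ 0.5196 -0.0991  0.09  ]]
drawers [[ 0.4762 -0.1013  0.082 ]
 [ 0.4633 -0.1913  0.082 ]
 [ 0.4621 -0.2053  0.082 ]
 [ 0.4546 -0.295   0.082 ]]
side drawers [[ 0.4522 -0.2935  0.082 ]
 [ 0.4596 -0.1989  0.082 ]
 [ 0.4473 -0.0957  0.082 ]]
case front L,R [[0.427  0.2692 0.076 ]
 [0.4569 0.0925 0.076 ]]
case bottom BR, BL?, FR [[0.6117 0.1208 0.    ]
 [0.5782 0.3096 0.    ]
 [0.4564 0.0929 0.    ]]
case side FR(top), HL [[0.4544 0.0902 0.076 ]
 [0.5845 0.289  0.076 ]]
```

```bash
cat >> h.py <<'E'
def T(o,yaw,P):
    c,s=np.cos(yaw),np.sin(yaw);P=np.array(P,float)
    return P@np.array([[c,-s,0],[s,c,0],[0,0,1]]).T+[o[0],o[1],0]
def box(x0,x1,y0,y1,z0,z1):
    v=[(x,y,z) for x in(x0,x1) for y in(y0,y1) for z in(z0,z1)]
    e=[(i,j) for i in range(8) for j in range(i+1,8) if bin(i^j).count('1')==1]
    return v,e
def overlay(n,im,cab,dl,dr,case,lid,crop,s):
    im=cv2.resize(im[crop[1]:crop[3],crop[0]:crop[2]],None,fx=s,fy=s,interpolation=cv2.INTER_CUBIC)
    im=np.clip(im.astype(float)*1.4+20,0,255).astype(np.uint8)
    def draw(X,e,col):
        p=((proj(n,X)+.5-crop[:2])*s*16).astype(int)
        for i,j in e: cv2.line(im,tuple(map(int,p[i])),tuple(map(int,p[j])),col,1,cv2.LINE_AA,4)
    v,e=box(-.08,.08,-.11,.11,0,.09);draw(T(cab[:2],cab[2],v),e,(0,255,0))
    for d,y in((dl,.05),(dr,-.05)):
        v,e=box(-.08-d,-.076-d,y-.048,y+.048,.008,.082);draw(T(cab[:2],cab[2],v),e,(0,0,255))
    v,e=box(-.16,0,-.09,.09,0,.076);draw(T(case[:2],case[2],v),e,(0,255,255))
    v,e=box(-.16,0,-.09,.09,0,.008);v=np.array(v);c,s_=np.cos(lid),np.sin(lid)
    v=np.c_[v[:,0]*c+v[:,2]*s_, v[:,1], .076-v[:,0]*s_+v[:,2]*c];draw(T(case[:2],case[2],v),e,(255,100,255))
    return im
E
cat > ov.py <<'E'
from h import *
import sys
i=sys.argv[1];cab=(.597,-.1995,-.012);case=(.600,.2076,.168)
dl,dr,lid=map(float,sys.argv[2:5])
a=overlay("scene",cv2.imread(f"pics/scene{i}.png"),cab,dl,dr,case,lid,(140,90,335,305),2.75)
b=overlay("side",cv2.imread(f"pics/side{i}.png"),cab,dl,dr,case,lid,(205,130,325,290),3.7)
cv2.imwrite("pics/oa.png",a);cv2.imwrite("pics/ob.png",b)
E
python3 ov.py 0 .05 .062 1.25
```

```text
(no output)
```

View pics/oa.png

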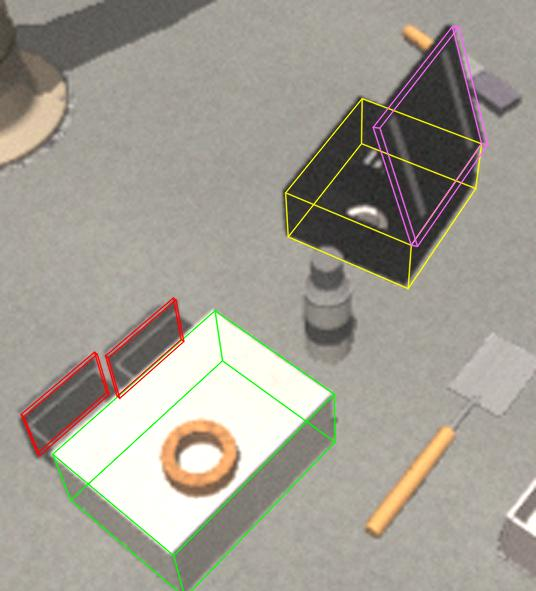

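View pics/ob.png

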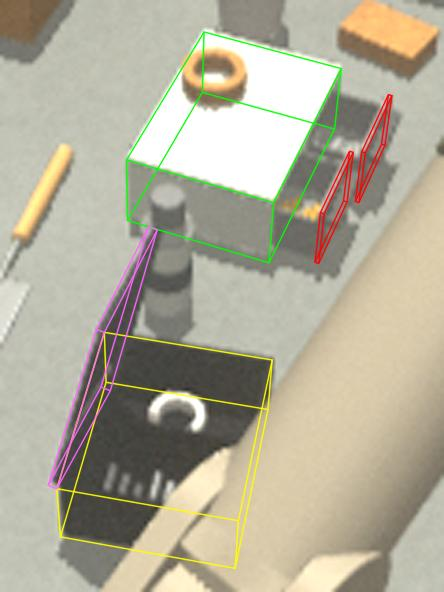

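Emit:
{"op": "apply_moves", "data": {
  "deltas": [
    {"grip": 1,"x": 0,"y": 0,"z": 0.15},
    {"grip": 1,"x": 0,"y": 0,"z": 0.3},
    {"grip": 1,"x": 0.08,"y": -0.1,"z": 0.4,"wz": 0.08},
    {"grip": 1,"x": 0.18,"y": -0.22,"z": 0.44,"wz": 0.16},
    {"grip": 1,"x": 0.28,"y": -0.34,"z": 0.44,"wz": 0.24},
    {"grip": 1,"x": 0.38,"y": -0.46,"z": 0.44,"wz": 0.32},
    {"grip": 1,"x": 0.48,"y": -0.58,"z": 0.44,"wz": 0.4},
    {"grip": 1,"x": 0.58,"y": -0.7,"z": 0.44,"wz": 0.4},
    {"grip": 1,"x": 0.66,"y": -0.82,"z": 0.44,"wz": 0.4},
    {"grip": 1,"x": 0.7,"y": -0.88,"z": 0.44,"wz": 0.4},
    {"grip": 1,"x": 0.7,"y": -0.88,"z": 0.44,"wz": 0.4}
  ]
}}

```text
invalid input at $.deltas[0]: expected keys grip, x, y, z, wx, wy, wz
```

Emit:
{"op": "apply_moves", "data": {
  "deltas": [
    {"grip": 1,"x": 0,"y": 0,"z": 0.15,"wx": 0,"wy": 0,"wz": 0},
    {"grip": 1,"x": 0,"y": 0,"z": 0.3,"wx": 0,"wy": 0,"wz": 0},
    {"grip": 1,"x": 0.08,"y": -0.1,"z": 0.4,"wx": 0,"wy": 0,"wz": 0.08},
    {"grip": 1,"x": 0.18,"y": -0.22,"z": 0.44,"wx": 0,"wy": 0,"wz": 0.16},
    {"grip": 1,"x": 0.28,"y": -0.34,"z": 0.44,"wx": 0,"wy": 0,"wz": 0.24},
    {"grip": 1,"x": 0.38,"y": -0.46,"z": 0.44,"wx": 0,"wy": 0,"wz": 0.32},
    {"grip": 1,"x": 0.48,"y": -0.58,"z": 0.44,"wx": 0,"wy": 0,"wz": 0.4},
    {"grip": 1,"x": 0.58,"y": -0.7,"z": 0.44,"wx": 0,"wy": 0,"wz": 0.4},
    {"grip": 1,"x": 0.66,"y": -0.82,"z": 0.44,"wx": 0,"wy": 0,"wz": 0.4},
    {"grip": 1,"x": 0.7,"y": -0.88,"z": 0.44,"wx": 0,"wy": 0,"wz": 0.4},
    {"grip": 1,"x": 0.7,"y": -0.88,"z": 0.44,"wx": 0,"wy": 0,"wz": 0.4}
  ]
}}

```text
time: 1.2
eef_pos: [0.5024, 0.4252, 0.3285]
eef_rot: [[-0.988, -0.158, 0.0], [-0.158, 0.988, -0.001], [-0.0, -0.001, -1.0]]
contact_force: [-0.1, 0.4, 0.1]
width: 0.0096
```

Emit:
{"op": "apply_moves", "data": {
  "deltas": [
    {"grip": 1,"x": 0.1,"y": -0.1,"z": 0,"wx": 0,"wy": 0,"wz": 0},
    {"grip": 1,"x": 0.2,"y": -0.22,"z": 0,"wx": 0,"wy": 0,"wz": 0},
    {"grip": 1,"x": 0.3,"y": -0.36,"z": 0,"wx": 0,"wy": 0,"wz": 0},
    {"grip": 1,"x": 0.4,"y": -0.5,"z": 0,"wx": 0,"wy": 0,"wz": 0},
    {"grip": 1,"x": 0.5,"y": -0.65,"z": 0,"wx": 0,"wy": 0,"wz": 0},
    {"grip": 1,"x": 0.57,"y": -0.78,"z": 0,"wx": 0,"wy": 0,"wz": 0},
    {"grip": 1,"x": 0.57,"y": -0.84,"z": 0,"wx": 0,"wy": 0,"wz": 0},
    {"grip": 1,"x": 0.57,"y": -0.84,"z": 0,"wx": 0,"wy": 0,"wz": 0},
    {"grip": 1,"x": 0.57,"y": -0.84,"z": 0,"wx": 0,"wy": 0,"wz": 0}
  ]
}}

```text
time: 2.1
eef_pos: [0.642, 0.2207, 0.3286]
eef_rot: [[-0.986, -0.164, -0.001], [-0.164, 0.986, 0.002], [0.0, 0.002, -1.0]]
contact_force: [-0.8, 0.8, -0.2]
width: 0.0001
```

```bash
cat > snap.py <<'E'
from h import *
from workcell import get_image,sensors
import sys
i=sys.argv[1]
a=get_image("scene");b=get_image("side");cv2.imwrite(f"pics/scene{i}.png",a);cv2.imwrite(f"pics/side{i}.png",b)
A=cv2.resize(a[60:310,130:370],None,fx=1.66,fy=1.66,interpolation=cv2.INTER_CUBIC);B=cv2.resize(b[110:330,190:400],None,fx=1.886,fy=1.886,interpolation=cv2.INTER_CUBIC)
h=min(len(A),len(B));o=np.hstack([A[:h],B[:h]]);cv2.imwrite(f"pics/s{i}.png",np.clip(o.astype(float)*1.5+15,0,255).astype(np.uint8))
s=sensors.get_state();print(s['time'],s['eef_pos'].round(4),s['contact_force'].round(2),s['width'])
E
python3 snap.py 1
```

```text
2.2 [0.642  0.2209 0.3287] [-0.09  0.69 -0.13] 0.000426283180655287
```

View pics/s1.png

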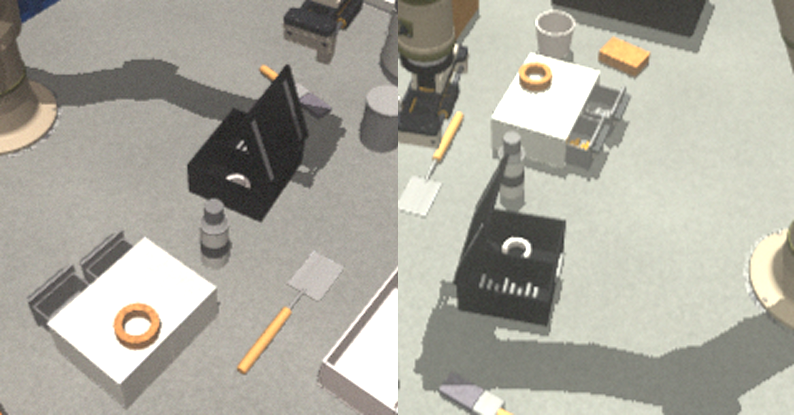

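```bash
python3 - <<'E'
from h import *
for n in("scene","side"): print(proj(n,[[.642,.2209,.3287],[.6,.2,.23]]))
E
```

```text
[[325.06070087  97.17295794]
 [304.42357812 123.21335875]]
[[208.79520449 186.38769729]
 [225.85082986 207.53771148]]
```

View pics/scene1.png

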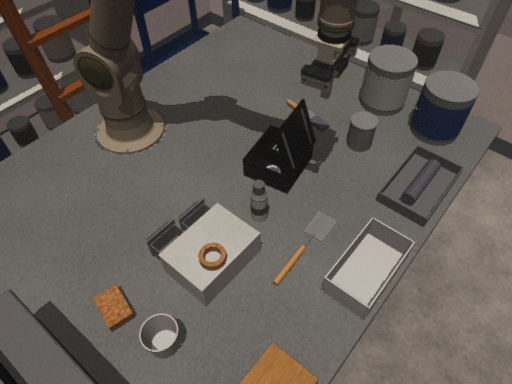

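Emit:
{"op": "apply_moves", "data": {
  "deltas": [
    {"grip": 1,"x": 0,"y": 0,"z": -0.1,"wx": 0,"wy": 0,"wz": 0},
    {"grip": 1,"x": 0,"y": 0,"z": -0.2,"wx": 0,"wy": 0,"wz": 0},
    {"grip": 1,"x": 0,"y": 0,"z": -0.3,"wx": 0,"wy": 0,"wz": 0},
    {"grip": 1,"x": 0,"y": 0,"z": -0.4,"wx": 0,"wy": 0,"wz": 0},
    {"grip": 1,"x": 0,"y": 0,"z": -0.48,"wx": 0,"wy": 0,"wz": 0},
    {"grip": 1,"x": 0,"y": 0,"z": -0.5,"wx": 0,"wy": 0,"wz": 0},
    {"grip": 1,"x": -0.06,"y": -0.02,"z": -0.5,"wx": 0,"wy": 0,"wz": 0},
    {"grip": 1,"x": -0.12,"y": -0.04,"z": -0.5,"wx": 0,"wy": 0,"wz": 0},
    {"grip": 1,"x": -0.16,"y": -0.05,"z": -0.5,"wx": 0,"wy": 0,"wz": 0},
    {"grip": 1,"x": -0.16,"y": -0.05,"z": -0.5,"wx": 0,"wy": 0,"wz": 0}
  ]
}}

```text
time: 3.2
eef_pos: [0.6022, 0.2061, 0.2046]
eef_rot: [[-0.987, -0.163, 0.001], [-0.163, 0.987, 0.001], [-0.001, 0.0, -1.0]]
contact_force: [0.0, -0.3, 0.1]
width: 0.0006
```

```bash
python3 snap.py 2; python3 - <<'E'
from h import *
from workcell import sensors
p=sensors.get_state()['eef_pos']
for th in np.arange(1.3,-.01,-.1):
    r,h=.13,.0075;c,s=np.cos(th),np.sin(th)
    X=T((.6,.2076),.168,[[-r*c+.008*s+h,0,.076+r*s+.008*c]])[0]
    print(round(th,2),X.round(4),((X-p)/.25).round(3))
E
```

```text
3.3 [0.6037 0.2061 0.2044] [-0.06 -0.36  0.58] 0.0001952006698034316
1.3 [0.5807 0.2043 0.2034] [-0.092 -0.007 -0.004]
1.2 [0.5683 0.2022 0.2001] [-0.141 -0.015 -0.017]
1.1 [0.5563 0.2002 0.1955] [-0.189 -0.023 -0.036]
1.0 [0.5448 0.1982 0.1897] [-0.235 -0.031 -0.059]
0.9 [0.5339 0.1964 0.1828] [-0.279 -0.039 -0.086]
0.8 [0.5238 0.1947 0.1748] [-0.32  -0.046 -0.118]
0.7 [0.5144 0.1931 0.1659] [-0.357 -0.052 -0.154]
0.6 [0.5061 0.1917 0.156 ] [-0.39  -0.058 -0.194]
0.5 [0.4987 0.1904 0.1453] [-0.42  -0.063 -0.236]
0.4 [0.4924 0.1894 0.134 ] [-0.445 -0.067 -0.282]
0.3 [0.4873 0.1885 0.1221] [-0.465 -0.07  -0.329]
0.2 [0.4833 0.1878 0.1097] [-0.481 -0.073 -0.379]
0.1 [0.4807 0.1874 0.0969] [-0.492 -0.075 -0.43 ]
-0.0 [0.4792 0.1871 0.084 ] [-0.498 -0.076 -0.482]
```

View pics/s2.png

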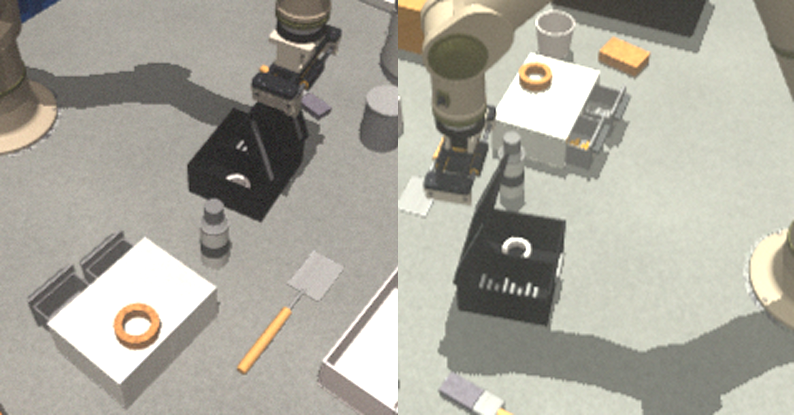

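Emit:
{"op": "apply_moves", "data": {
  "deltas": [
    {"grip": 1,"x": -0.045,"y": -0.003,"z": -0.002,"wx": 0,"wy": 0,"wz": 0},
    {"grip": 1,"x": -0.092,"y": -0.007,"z": -0.004,"wx": 0,"wy": 0,"wz": 0},
    {"grip": 1,"x": -0.116,"y": -0.011,"z": -0.01,"wx": 0,"wy": 0,"wz": 0},
    {"grip": 1,"x": -0.141,"y": -0.015,"z": -0.017,"wx": 0,"wy": 0,"wz": 0},
    {"grip": 1,"x": -0.165,"y": -0.019,"z": -0.026,"wx": 0,"wy": 0,"wz": 0},
    {"grip": 1,"x": -0.189,"y": -0.023,"z": -0.036,"wx": 0,"wy": 0,"wz": 0},
    {"grip": 1,"x": -0.212,"y": -0.027,"z": -0.047,"wx": 0,"wy": 0,"wz": 0},
    {"grip": 1,"x": -0.235,"y": -0.031,"z": -0.059,"wx": 0,"wy": 0,"wz": 0},
    {"grip": 1,"x": -0.257,"y": -0.035,"z": -0.072,"wx": 0,"wy": 0,"wz": 0},
    {"grip": 1,"x": -0.279,"y": -0.039,"z": -0.086,"wx": 0,"wy": 0,"wz": 0}
  ]
}}

```text
time: 4.3
eef_pos: [0.5329, 0.1956, 0.1818]
eef_rot: [[-0.987, -0.162, 0.0], [-0.162, 0.987, 0.0], [-0.0, 0.0, -1.0]]
contact_force: [1.7, 1.6, -0.0]
width: 0.0003
```

```bash
python3 snap.py 3
```

```text
4.4 [0.5322 0.1951 0.1815] [ 0.19  0.06 -0.32] 0.0007323279675304798
```

View pics/s3.png

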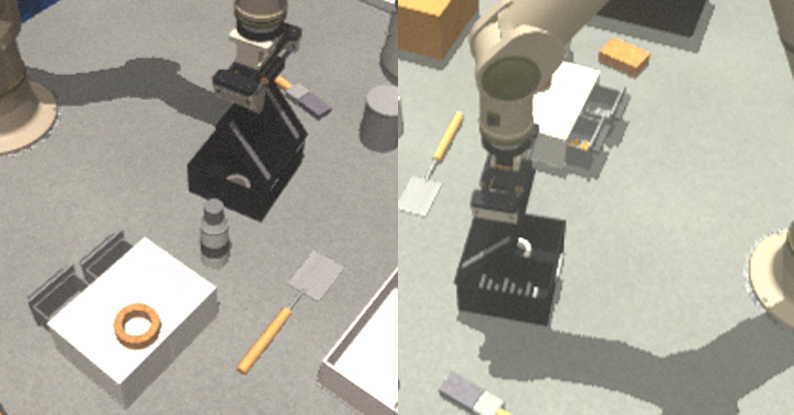

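Emit:
{"op": "apply_moves", "data": {
  "deltas": [
    {"grip": 1,"x": -0.021,"y": -0.003,"z": -0.016,"wx": 0,"wy": 0,"wz": 0},
    {"grip": 1,"x": -0.041,"y": -0.007,"z": -0.032,"wx": 0,"wy": 0,"wz": 0},
    {"grip": 1,"x": -0.06,"y": -0.01,"z": -0.05,"wx": 0,"wy": 0,"wz": 0},
    {"grip": 1,"x": -0.078,"y": -0.013,"z": -0.068,"wx": 0,"wy": 0,"wz": 0},
    {"grip": 1,"x": -0.095,"y": -0.016,"z": -0.088,"wx": 0,"wy": 0,"wz": 0},
    {"grip": 1,"x": -0.111,"y": -0.019,"z": -0.108,"wx": 0,"wy": 0,"wz": 0},
    {"grip": 1,"x": -0.126,"y": -0.022,"z": -0.129,"wx": 0,"wy": 0,"wz": 0},
    {"grip": 1,"x": -0.141,"y": -0.024,"z": -0.15,"wx": 0,"wy": 0,"wz": 0},
    {"grip": 1,"x": -0.154,"y": -0.026,"z": -0.173,"wx": 0,"wy": 0,"wz": 0},
    {"grip": 1,"x": -0.166,"y": -0.028,"z": -0.196,"wx": 0,"wy": 0,"wz": 0},
    {"grip": 1,"x": -0.176,"y": -0.03,"z": -0.22,"wx": 0,"wy": 0,"wz": 0},
    {"grip": 1,"x": -0.186,"y": -0.031,"z": -0.243,"wx": 0,"wy": 0,"wz": 0}
  ]
}}

```text
time: 5.6
eef_pos: [0.4866, 0.1876, 0.1208]
eef_rot: [[-0.987, -0.162, -0.0], [-0.162, 0.987, -0.0], [0.0, -0.0, -1.0]]
contact_force: [1.3, -1.1, 1.1]
width: 0.0006
```

```bash
python3 snap.py 4
```

```text
5.7 [0.486  0.1875 0.1205] [-0.5  -0.4  -0.22] 0.0006729881546319344
```

View pics/s4.png

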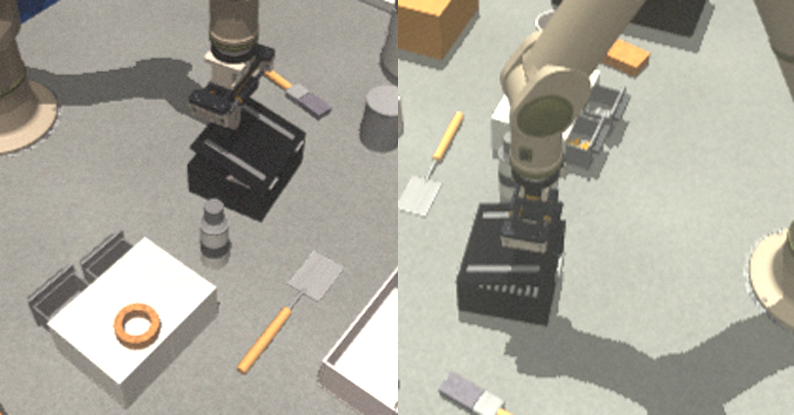

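Emit:
{"op": "apply_moves", "data": {
  "deltas": [
    {"grip": 1,"x": -0.008,"y": -0.001,"z": -0.02,"wx": 0,"wy": 0,"wz": 0},
    {"grip": 1,"x": -0.014,"y": -0.002,"z": -0.04,"wx": 0,"wy": 0,"wz": 0},
    {"grip": 1,"x": -0.018,"y": -0.003,"z": -0.06,"wx": 0,"wy": 0,"wz": 0},
    {"grip": 1,"x": -0.022,"y": -0.004,"z": -0.078,"wx": 0,"wy": 0,"wz": 0},
    {"grip": 1,"x": -0.025,"y": -0.004,"z": -0.094,"wx": 0,"wy": 0,"wz": 0},
    {"grip": 1,"x": -0.027,"y": -0.005,"z": -0.108,"wx": 0,"wy": 0,"wz": 0},
    {"grip": 1,"x": -0.03,"y": -0.005,"z": -0.12,"wx": 0,"wy": 0,"wz": 0},
    {"grip": 1,"x": -0.031,"y": -0.005,"z": -0.129,"wx": 0,"wy": 0,"wz": 0},
    {"grip": 1,"x": -0.032,"y": -0.005,"z": -0.136,"wx": 0,"wy": 0,"wz": 0},
    {"grip": 1,"x": -0.033,"y": -0.005,"z": -0.141,"wx": 0,"wy": 0,"wz": 0},
    {"grip": 1,"x": -0.033,"y": -0.005,"z": -0.145,"wx": 0,"wy": 0,"wz": 0},
    {"grip": 1,"x": -0.033,"y": -0.005,"z": -0.147,"wx": 0,"wy": 0,"wz": 0}
  ]
}}

```text
time: 6.9
eef_pos: [0.4786, 0.1865, 0.0846]
eef_rot: [[-0.987, -0.162, 0.0], [-0.162, 0.987, -0.0], [-0.0, -0.0, -1.0]]
contact_force: [-0.2, 0.0, 0.8]
width: 0.0006
```

Near home; press gently until the force shows the stop.

Emit:
{"op": "apply_moves", "data": {
  "deltas": [
    {"grip": 1,"x": 0,"y": 0,"z": -0.003,"wx": 0,"wy": 0,"wz": 0},
    {"grip": 1,"x": 0,"y": 0,"z": -0.006,"wx": 0,"wy": 0,"wz": 0},
    {"grip": 1,"x": 0,"y": 0,"z": -0.008,"wx": 0,"wy": 0,"wz": 0},
    {"grip": 1,"x": 0,"y": 0,"z": -0.008,"wx": 0,"wy": 0,"wz": 0}
  ]
}}

```text
time: 7.3
eef_pos: [0.4786, 0.1865, 0.084]
eef_rot: [[-0.987, -0.162, 0.001], [-0.162, 0.987, 0.0], [-0.001, 0.0, -1.0]]
contact_force: [-4.0, -1.9, 22.7]
width: 0.0007
```

Emit:
{"op": "apply_moves", "data": {
  "deltas": [
    {"grip": 1,"x": 0,"y": 0,"z": 0.04,"wx": 0,"wy": 0,"wz": 0},
    {"grip": 1,"x": 0,"y": 0,"z": 0.15,"wx": 0,"wy": 0,"wz": 0},
    {"grip": 1,"x": -0.02,"y": 0,"z": 0.3,"wx": 0,"wy": 0,"wz": 0},
    {"grip": 1,"x": -0.06,"y": -0.08,"z": 0.42,"wx": 0,"wy": 0,"wz": -0.03},
    {"grip": 1,"x": -0.1,"y": -0.2,"z": 0.46,"wx": 0,"wy": 0,"wz": -0.06},
    {"grip": 1,"x": -0.15,"y": -0.34,"z": 0.46,"wx": 0,"wy": 0,"wz": -0.09},
    {"grip": 1,"x": -0.2,"y": -0.48,"z": 0.46,"wx": 0,"wy": 0,"wz": -0.112},
    {"grip": 1,"x": -0.22,"y": -0.62,"z": 0.46,"wx": 0,"wy": 0,"wz": -0.112},
    {"grip": 1,"x": -0.24,"y": -0.76,"z": 0.46,"wx": 0,"wy": 0,"wz": -0.112},
    {"grip": 1,"x": -0.24,"y": -0.9,"z": 0.46,"wx": 0,"wy": 0,"wz": -0.112},
    {"grip": 1,"x": -0.24,"y": -1.0,"z": 0.46,"wx": 0,"wy": 0,"wz": -0.112},
    {"grip": 1,"x": -0.24,"y": -1.0,"z": 0.46,"wx": 0,"wy": 0,"wz": -0.112}
  ]
}}

```text
time: 8.5
eef_pos: [0.4181, -0.0665, 0.1978]
eef_rot: [[-1.0, 0.018, -0.0], [0.018, 1.0, -0.001], [0.0, -0.001, -1.0]]
contact_force: [-0.5, 0.4, -0.1]
width: 0.0002
```

```bash
python3 snap.py 5
```

```text
8.6 [ 0.4185 -0.0637  0.1977] [ 0.03  0.05 -0.31] 0.00047728886510675373
```

View pics/s5.png

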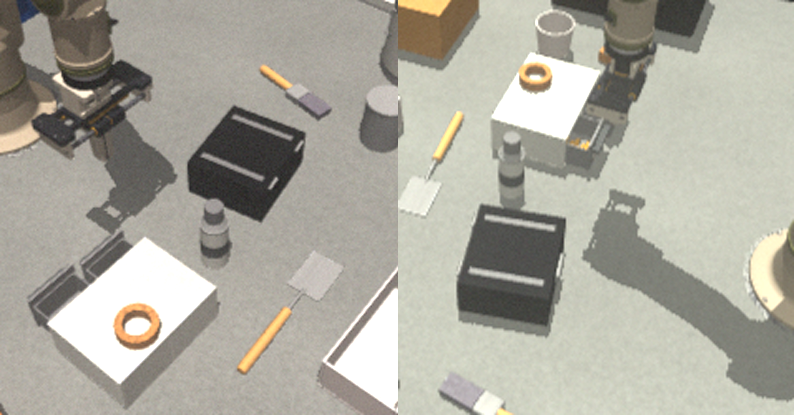

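Emit:
{"op": "apply_moves", "data": {
  "deltas": [
    {"grip": 1,"x": -0.05,"y": -0.1,"z": 0,"wx": 0,"wy": 0,"wz": 0},
    {"grip": 1,"x": -0.05,"y": -0.22,"z": 0,"wx": 0,"wy": 0,"wz": 0},
    {"grip": 1,"x": -0.05,"y": -0.33,"z": 0,"wx": 0,"wy": 0,"wz": 0},
    {"grip": 1,"x": -0.05,"y": -0.35,"z": -0.08,"wx": 0,"wy": 0,"wz": 0},
    {"grip": 1,"x": -0.05,"y": -0.35,"z": -0.2,"wx": 0,"wy": 0,"wz": 0},
    {"grip": 1,"x": -0.05,"y": -0.35,"z": -0.33,"wx": 0,"wy": 0,"wz": 0},
    {"grip": 1,"x": -0.05,"y": -0.35,"z": -0.46,"wx": 0,"wy": 0,"wz": 0},
    {"grip": 1,"x": -0.05,"y": -0.35,"z": -0.56,"wx": 0,"wy": 0,"wz": 0},
    {"grip": 1,"x": -0.05,"y": -0.35,"z": -0.61,"wx": 0,"wy": 0,"wz": 0},
    {"grip": 1,"x": -0.05,"y": -0.35,"z": -0.61,"wx": 0,"wy": 0,"wz": 0}
  ]
}}

```text
time: 9.6
eef_pos: [0.4058, -0.1494, 0.0436]
eef_rot: [[-1.0, 0.011, -0.003], [0.011, 1.0, 0.001], [0.003, 0.001, -1.0]]
contact_force: [0.6, 0.1, -0.0]
width: 0.0005
```

```bash
python3 snap.py 6
```

```text
9.7 [ 0.4063 -0.1501  0.0452] [-0.11 -0.05 -0.38] 0.0006042615035445867
```

View pics/s6.png

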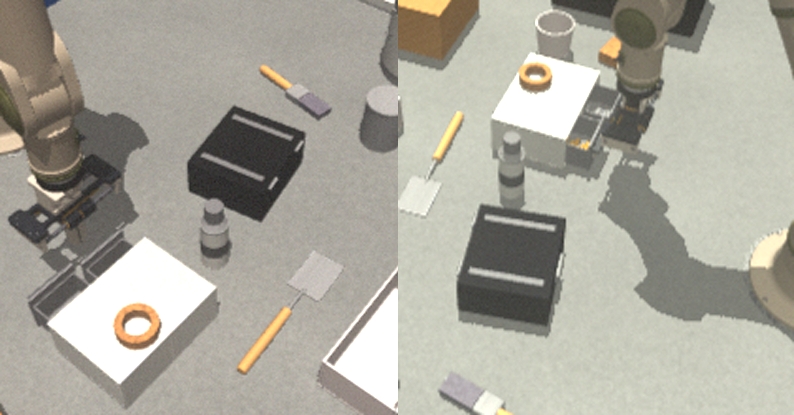

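Emit:
{"op": "apply_moves", "data": {
  "deltas": [
    {"grip": 1,"x": 0.03,"y": 0,"z": 0,"wx": 0,"wy": 0,"wz": 0},
    {"grip": 1,"x": 0.06,"y": 0,"z": 0,"wx": 0,"wy": 0,"wz": 0},
    {"grip": 1,"x": 0.08,"y": 0,"z": 0,"wx": 0,"wy": 0,"wz": 0},
    {"grip": 1,"x": 0.1,"y": 0,"z": 0,"wx": 0,"wy": 0,"wz": 0},
    {"grip": 1,"x": 0.12,"y": 0,"z": 0,"wx": 0,"wy": 0,"wz": 0},
    {"grip": 1,"x": 0.14,"y": 0,"z": 0,"wx": 0,"wy": 0,"wz": 0},
    {"grip": 1,"x": 0.16,"y": 0,"z": 0,"wx": 0,"wy": 0,"wz": 0},
    {"grip": 1,"x": 0.18,"y": 0,"z": 0,"wx": 0,"wy": 0,"wz": 0},
    {"grip": 1,"x": 0.2,"y": 0,"z": 0,"wx": 0,"wy": 0,"wz": 0},
    {"grip": 1,"x": 0.22,"y": 0,"z": 0,"wx": 0,"wy": 0,"wz": 0},
    {"grip": 1,"x": 0.24,"y": 0,"z": 0,"wx": 0,"wy": 0,"wz": 0},
    {"grip": 1,"x": 0.26,"y": 0,"z": 0,"wx": 0,"wy": 0,"wz": 0}
  ]
}}

```text
time: 10.9
eef_pos: [0.4714, -0.1511, 0.0451]
eef_rot: [[-1.0, 0.014, -0.0], [0.014, 1.0, -0.0], [0.0, -0.0, -1.0]]
contact_force: [-1.9, -1.0, 0.1]
width: 0.0005
```

Emit:
{"op": "apply_moves", "data": {
  "deltas": [
    {"grip": 1,"x": 0.015,"y": 0,"z": 0,"wx": 0,"wy": 0,"wz": 0},
    {"grip": 1,"x": 0.03,"y": 0,"z": 0,"wx": 0,"wy": 0,"wz": 0},
    {"grip": 1,"x": 0.042,"y": 0,"z": 0,"wx": 0,"wy": 0,"wz": 0},
    {"grip": 1,"x": 0.052,"y": 0,"z": 0,"wx": 0,"wy": 0,"wz": 0},
    {"grip": 1,"x": 0.06,"y": 0,"z": 0,"wx": 0,"wy": 0,"wz": 0},
    {"grip": 1,"x": 0.06,"y": 0,"z": 0,"wx": 0,"wy": 0,"wz": 0}
  ]
}}

```text
time: 11.5
eef_pos: [0.4866, -0.1509, 0.0451]
eef_rot: [[-1.0, 0.013, 0.001], [0.013, 1.0, 0.0], [-0.001, 0.0, -1.0]]
contact_force: [-0.4, -0.1, -0.5]
width: 0.0005
```

```bash
python3 snap.py 7
```

```text
11.6 [ 0.4866 -0.1508  0.0452] [-0.71 -0.37 -0.53] 0.00030894061092512733
```

View pics/s7.png

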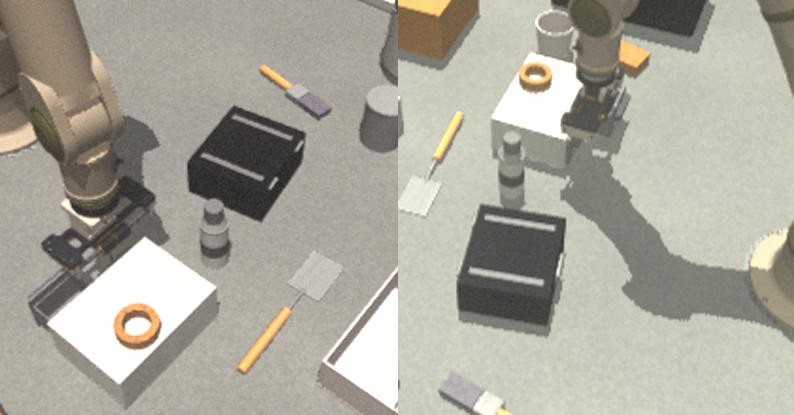

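Emit:
{"op": "apply_moves", "data": {
  "deltas": [
    {"grip": 1,"x": 0.006,"y": 0,"z": 0,"wx": 0,"wy": 0,"wz": 0},
    {"grip": 1,"x": 0.012,"y": 0,"z": 0,"wx": 0,"wy": 0,"wz": 0},
    {"grip": 1,"x": 0.018,"y": 0,"z": 0,"wx": 0,"wy": 0,"wz": 0},
    {"grip": 1,"x": 0.023,"y": 0,"z": 0,"wx": 0,"wy": 0,"wz": 0},
    {"grip": 1,"x": 0.028,"y": 0,"z": 0,"wx": 0,"wy": 0,"wz": 0},
    {"grip": 1,"x": 0.032,"y": 0,"z": 0,"wx": 0,"wy": 0,"wz": 0},
    {"grip": 1,"x": 0.032,"y": 0,"z": 0,"wx": 0,"wy": 0,"wz": 0}
  ]
}}

```text
time: 12.3
eef_pos: [0.4932, -0.1509, 0.045]
eef_rot: [[-1.0, 0.014, -0.002], [0.014, 1.0, 0.0], [0.002, 0.0, -1.0]]
contact_force: [-5.6, 0.0, 3.1]
width: 0.0005
```

Emit:
{"op": "apply_moves", "data": {
  "deltas": [
    {"grip": 1,"x": 0.003,"y": 0,"z": 0,"wx": 0,"wy": 0,"wz": 0},
    {"grip": 1,"x": 0.005,"y": 0,"z": 0,"wx": 0,"wy": 0,"wz": 0},
    {"grip": 1,"x": 0.005,"y": 0,"z": 0,"wx": 0,"wy": 0,"wz": 0}
  ]
}}

```text
time: 12.6
eef_pos: [0.4932, -0.1509, 0.045]
eef_rot: [[-1.0, 0.014, -0.004], [0.014, 1.0, 0.0], [0.004, 0.0, -1.0]]
contact_force: [-7.1, -0.1, 6.0]
width: 0.0007
```

Emit:
{"op": "apply_moves", "data": {
  "deltas": [
    {"grip": 1,"x": 0.004,"y": 0,"z": 0,"wx": 0,"wy": 0,"wz": 0},
    {"grip": 1,"x": 0.008,"y": 0,"z": 0,"wx": 0,"wy": 0,"wz": 0},
    {"grip": 1,"x": 0.008,"y": 0,"z": 0,"wx": 0,"wy": 0,"wz": 0}
  ]
}}

```text
time: 12.9
eef_pos: [0.4932, -0.1509, 0.0449]
eef_rot: [[-1.0, 0.014, -0.007], [0.014, 1.0, 0.001], [0.007, 0.001, -1.0]]
contact_force: [-11.6, 0.2, 10.5]
width: 0.0003
```

Emit:
{"op": "apply_moves", "data": {
  "deltas": [
    {"grip": 1,"x": -0.02,"y": 0,"z": 0,"wx": 0,"wy": 0,"wz": 0},
    {"grip": 1,"x": -0.08,"y": 0,"z": 0,"wx": 0,"wy": 0,"wz": 0},
    {"grip": 1,"x": -0.18,"y": 0,"z": 0,"wx": 0,"wy": 0,"wz": 0},
    {"grip": 1,"x": -0.29,"y": 0,"z": 0,"wx": 0,"wy": 0,"wz": 0},
    {"grip": 1,"x": -0.37,"y": 0,"z": 0,"wx": 0,"wy": 0,"wz": 0},
    {"grip": 1,"x": -0.37,"y": 0,"z": 0,"wx": 0,"wy": 0,"wz": 0},
    {"grip": 1,"x": -0.37,"y": -0.08,"z": 0,"wx": 0,"wy": 0,"wz": 0},
    {"grip": 1,"x": -0.37,"y": -0.18,"z": 0,"wx": 0,"wy": 0,"wz": 0},
    {"grip": 1,"x": -0.37,"y": -0.29,"z": 0,"wx": 0,"wy": 0,"wz": 0},
    {"grip": 1,"x": -0.37,"y": -0.38,"z": 0,"wx": 0,"wy": 0,"wz": 0},
    {"grip": 1,"x": -0.37,"y": -0.4,"z": 0,"wx": 0,"wy": 0,"wz": 0},
    {"grip": 1,"x": -0.37,"y": -0.4,"z": 0,"wx": 0,"wy": 0,"wz": 0}
  ]
}}

```text
time: 14.1
eef_pos: [0.4061, -0.2518, 0.0451]
eef_rot: [[-1.0, 0.015, 0.002], [0.015, 1.0, -0.001], [-0.002, -0.001, -1.0]]
contact_force: [-0.4, 0.7, -0.4]
width: 0.0004
```

```bash
python3 snap.py 8
```

```text
14.2 [ 0.4056 -0.2502  0.0451] [-0.12 -0.34  0.56] 0.0003251356940749416
```

View pics/s8.png

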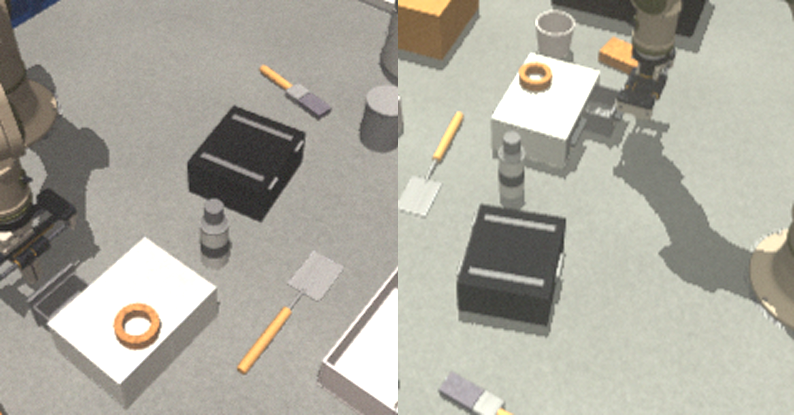

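Left drawer is in. Now the right one, the same way (stop expected at about x = 0.492).

Emit:
{"op": "apply_moves", "data": {
  "deltas": [
    {"grip": 1,"x": 0.03,"y": 0,"z": 0,"wx": 0,"wy": 0,"wz": 0},
    {"grip": 1,"x": 0.055,"y": 0,"z": 0,"wx": 0,"wy": 0,"wz": 0},
    {"grip": 1,"x": 0.075,"y": 0,"z": 0,"wx": 0,"wy": 0,"wz": 0},
    {"grip": 1,"x": 0.095,"y": 0,"z": 0,"wx": 0,"wy": 0,"wz": 0},
    {"grip": 1,"x": 0.115,"y": 0,"z": 0,"wx": 0,"wy": 0,"wz": 0},
    {"grip": 1,"x": 0.135,"y": 0,"z": 0,"wx": 0,"wy": 0,"wz": 0},
    {"grip": 1,"x": 0.155,"y": 0,"z": 0,"wx": 0,"wy": 0,"wz": 0},
    {"grip": 1,"x": 0.175,"y": 0,"z": 0,"wx": 0,"wy": 0,"wz": 0},
    {"grip": 1,"x": 0.195,"y": 0,"z": 0,"wx": 0,"wy": 0,"wz": 0},
    {"grip": 1,"x": 0.215,"y": 0,"z": 0,"wx": 0,"wy": 0,"wz": 0},
    {"grip": 1,"x": 0.235,"y": 0,"z": 0,"wx": 0,"wy": 0,"wz": 0},
    {"grip": 1,"x": 0.255,"y": 0,"z": 0,"wx": 0,"wy": 0,"wz": 0}
  ]
}}

```text
time: 15.4
eef_pos: [0.469, -0.2511, 0.0451]
eef_rot: [[-1.0, 0.014, -0.0], [0.014, 1.0, -0.0], [0.0, -0.0, -1.0]]
contact_force: [-2.1, 0.3, -0.2]
width: 0.0004
```

Emit:
{"op": "apply_moves", "data": {
  "deltas": [
    {"grip": 1,"x": 0.016,"y": 0,"z": 0,"wx": 0,"wy": 0,"wz": 0},
    {"grip": 1,"x": 0.032,"y": 0,"z": 0,"wx": 0,"wy": 0,"wz": 0},
    {"grip": 1,"x": 0.045,"y": 0,"z": 0,"wx": 0,"wy": 0,"wz": 0},
    {"grip": 1,"x": 0.055,"y": 0,"z": 0,"wx": 0,"wy": 0,"wz": 0},
    {"grip": 1,"x": 0.063,"y": 0,"z": 0,"wx": 0,"wy": 0,"wz": 0},
    {"grip": 1,"x": 0.069,"y": 0,"z": 0,"wx": 0,"wy": 0,"wz": 0},
    {"grip": 1,"x": 0.074,"y": 0,"z": 0,"wx": 0,"wy": 0,"wz": 0},
    {"grip": 1,"x": 0.079,"y": 0,"z": 0,"wx": 0,"wy": 0,"wz": 0},
    {"grip": 1,"x": 0.083,"y": 0,"z": 0,"wx": 0,"wy": 0,"wz": 0},
    {"grip": 1,"x": 0.087,"y": 0,"z": 0,"wx": 0,"wy": 0,"wz": 0},
    {"grip": 1,"x": 0.09,"y": 0,"z": 0,"wx": 0,"wy": 0,"wz": 0}
  ]
}}

```text
time: 16.5
eef_pos: [0.4912, -0.251, 0.0452]
eef_rot: [[-1.0, 0.013, 0.0], [0.013, 1.0, -0.0], [-0.0, -0.0, -1.0]]
contact_force: [-1.6, -0.6, 0.3]
width: 0.0008
```

Emit:
{"op": "apply_moves", "data": {
  "deltas": [
    {"grip": 1,"x": 0.004,"y": 0,"z": 0,"wx": 0,"wy": 0,"wz": 0},
    {"grip": 1,"x": 0.007,"y": 0,"z": 0,"wx": 0,"wy": 0,"wz": 0},
    {"grip": 1,"x": 0.01,"y": 0,"z": 0,"wx": 0,"wy": 0,"wz": 0},
    {"grip": 1,"x": 0.013,"y": 0,"z": 0,"wx": 0,"wy": 0,"wz": 0},
    {"grip": 1,"x": 0.016,"y": 0,"z": 0,"wx": 0,"wy": 0,"wz": 0},
    {"grip": 1,"x": 0.016,"y": 0,"z": 0,"wx": 0,"wy": 0,"wz": 0}
  ]
}}

```text
time: 17.1
eef_pos: [0.4919, -0.2509, 0.045]
eef_rot: [[-1.0, 0.014, -0.005], [0.014, 1.0, 0.001], [0.005, 0.001, -1.0]]
contact_force: [-9.7, -1.6, 6.8]
width: 0.0005
```

Emit:
{"op": "apply_moves", "data": {
  "deltas": [
    {"grip": 1,"x": -0.02,"y": 0,"z": 0,"wx": 0,"wy": 0,"wz": 0},
    {"grip": 1,"x": -0.08,"y": 0,"z": 0,"wx": 0,"wy": 0,"wz": 0},
    {"grip": 1,"x": -0.18,"y": 0,"z": 0,"wx": 0,"wy": 0,"wz": 0},
    {"grip": 1,"x": -0.28,"y": 0,"z": 0,"wx": 0,"wy": 0,"wz": 0},
    {"grip": 1,"x": -0.3,"y": 0,"z": 0.08,"wx": 0,"wy": 0,"wz": 0},
    {"grip": 1,"x": -0.3,"y": 0,"z": 0.2,"wx": 0,"wy": 0,"wz": 0},
    {"grip": 1,"x": -0.3,"y": 0,"z": 0.35,"wx": 0,"wy": 0,"wz": 0},
    {"grip": 1,"x": -0.3,"y": 0,"z": 0.5,"wx": 0,"wy": 0,"wz": 0},
    {"grip": 1,"x": -0.3,"y": 0,"z": 0.65,"wx": 0,"wy": 0,"wz": 0},
    {"grip": 1,"x": -0.3,"y": 0,"z": 0.8,"wx": 0,"wy": 0,"wz": 0},
    {"grip": 1,"x": -0.3,"y": 0,"z": 0.8,"wx": 0,"wy": 0,"wz": 0}
  ]
}}

```text
time: 18.2
eef_pos: [0.4229, -0.2519, 0.2498]
eef_rot: [[-1.0, 0.013, 0.009], [0.013, 1.0, -0.004], [-0.009, -0.004, -1.0]]
contact_force: [-0.0, -0.6, 0.5]
width: 0.0003
```

```bash
python3 snap.py 9; python3 ov.py 9 0 0 0; python3 - <<'E'
import cv2,numpy as np
a=cv2.imread("pics/oa.png");b=cv2.imread("pics/ob.png");h=min(len(a),len(b))
x=np.hstack([a[:h],b[:h]]);print(x.shape);cv2.imwrite("pics/o9.png",cv2.resize(x,None,fx=.8,fy=.8,interpolation=cv2.INTER_AREA))
E
```

```text
18.3 [ 0.4209 -0.251   0.2459] [ 0.37 -0.14 -0.84] 0.0004652753525025807
(591, 980, 3)
```

View pics/s9.png

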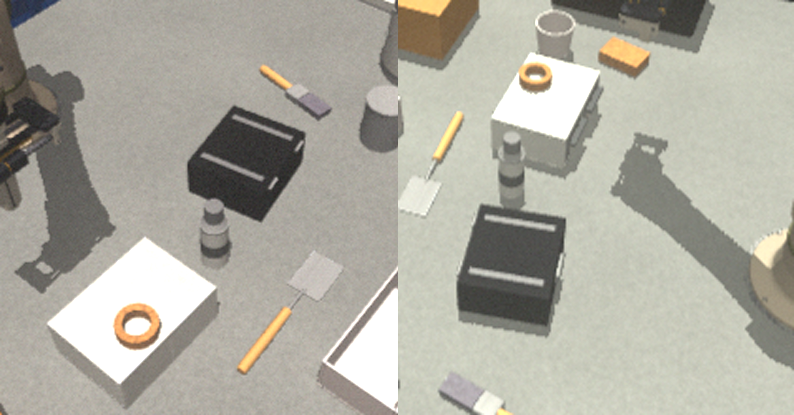

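View pics/o9.png

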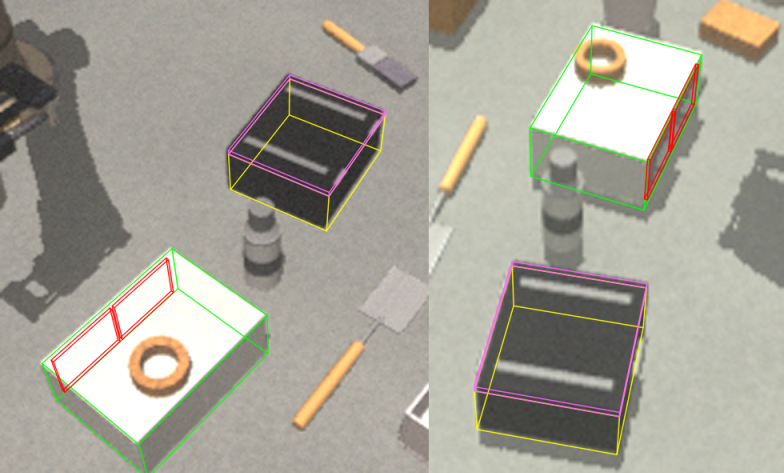

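```bash
python3 -c "
from workcell import ticket; print(ticket.finish_job())"
```

```text
the job is handed in; nothing more can be done
None
```

Both drawers are pushed fully home and the case lid is shut. I handed the job in at about 18 s, with the gripper raised clear of everything.

- **Lid:** I pushed it over from behind with the closed fingertips in a slow arc, then pressed it down. It stopped with the fingertips at 84 mm, the shut height, under about 23 N.
- **Drawers:** I pushed each one in by its pull ledge until it stopped moving. The left stopped at x = 0.493 m under about 12 N, and the right at x = 0.492 m under about 10 N. That is about 2 mm short of what I had worked out from the assumed finger thickness. Both drawers stopped the same way, and further pushing only raised the force.
- **Last pictures:** The model outline with the drawers home and the lid at zero matches both camera views. The spray can, tape roll, putty knife, brush and other visible loose things look unmoved. The small roll is now hidden inside the shut case, so I could not check it. No check failed.

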